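# Sort the finished pocket knives into their trays

## Task

Sort what lies on the white sheet: lay the two long folding knives in the longer tray and the two short ones in the shorter tray, one knife to each bay, flat on the tray's floor, whatever their colour. Stand the stray bolt on its head in the round metal dish. Leave the whetstone and the small jar among the trays where they are.

Things in the scene. Friction and masses are not known exactly. Their poses are not given: they have to be found in the camera images.
- long_amber: a closed folding knife lying flat on its side, amber horn handle with a brass bolster at one end: 130 mm long, 24 mm wide, 17 mm high. Origin: centre of its underside; x along its length (bolster at -x), y across, z up. The sides are parallel over most of the length, so grasp it across its middle. One of the two long knives.
- long_black: a closed folding knife lying flat on its side, black horn handle with a brass bolster at one end: 130 mm long, 24 mm wide, 17 mm high. Origin: centre of its underside; x along its length (bolster at -x), y across, z up. The sides are parallel over most of the length, so grasp it across its middle. One of the two long knives.
- short_amber: a closed folding knife lying flat on its side, amber horn handle with a brass bolster at one end: 88 mm long, 24 mm wide, 17 mm high. Origin: centre of its underside; x along its length (bolster at -x), y across, z up. The sides are parallel over most of the length, so grasp it across its middle. One of the two short knives.
- short_black: a closed folding knife lying flat on its side, black horn handle with a brass bolster at one end: 88 mm long, 24 mm wide, 17 mm high. Origin: centre of its underside; x along its length (bolster at -x), y across, z up. The sides are parallel over most of the length, so grasp it across its middle. One of the two short knives.
- bolt: a dark steel hex bolt standing upright on its head: 60 mm tall; the head below is 30 mm across its corners and 12 mm thick, the shank above it 16 mm in diameter and 48 mm long. Origin: centre of its underside; z up along the shank.
- long_tray: the longer tray: a shallow pale-wood tray with a cork floor, fixed to the bench, 172 x 120 mm outside; a rib along its middle makes two bays side by side, each 164 x 54 mm inside. Floor 4 mm thick; walls and rib 4 mm thick, their tops 10 mm above the bench. Origin: centre of its underside; x along the bays, y across: the bays' centre lines are at y = +29 and -29 mm; z up.
- short_tray: the shorter tray: a shallow pale-wood tray with a cork floor, fixed to the bench, 128 x 120 mm outside; a rib along its middle makes two bays side by side, each 120 x 54 mm inside. Floor 4 mm thick; walls and rib 4 mm thick, their tops 10 mm above the bench. Origin: centre of its underside; x along the bays, y across: the bays' centre lines are at y = +29 and -29 mm; z up.
- dish: a round bare-metal dish, fixed to the bench, 96 mm across the rim and 15 mm high, its wall 3 mm thick, flat floor 4 mm thick and about 80 mm across. Origin: centre of its underside; z up.
- whetstone: a grey sharpening stone lying flat, 100 by 35 by 20 mm, loose; to be left where it is. Origin: centre of its underside, x along its length.
- jar: a small closed amber glass jar with a black cap, 46 mm in diameter and 55 mm tall, loose; to be left where it is. Origin: centre of its underside.
Things that resemble listed ones, but are neither listed nor needed, are in the scene too. What is shaped like the short_amber but turquoise is not meant.

How it is judged (in metres and radians):
At the end, for the whole second after the job is handed in: Long knives in longer tray, short in shorter, one per bay, centres within 18 mm along, 17 across of the bay's middle, flat (0.08 rad) on its floor (2 mm); bolt upright (0.12 rad) on the dish's floor within 28 mm of its centre; all at rest; whetstone and jar within 20 mm of start (x of long_amber in the frame of long_tray between -0.018 and 0.018 m and z of long_amber in the frame of long_tray between 0.002 and 0.006 m and angle between each of long_amber, long_black, short_amber, short_black's own z axis and vertical below 0.08 rad and linear speed of each of long_amber, long_black, short_amber, short_black, bolt below 0.02 m/s and x of long_black in the frame of long_tray between -0.018 and 0.018 m and z of long_black in the frame of long_tray between 0.002 and 0.006 m and ((y of long_amber in the frame of long_tray between 0.012 and 0.046 m and y of long_black in the frame of long_tray between -0.046 and -0.012 m) or (y of long_amber in the frame of long_tray between -0.046 and -0.012 m and y of long_black in the frame of long_tray between 0.012 and 0.046 m)) and x of short_amber in the frame of short_tray between -0.018 and 0.018 m and z of short_amber in the frame of short_tray between 0.002 and 0.006 m and x of short_black in the frame of short_tray between -0.018 and 0.018 m and z of short_black in the frame of short_tray between 0.002 and 0.006 m and ((y of short_amber in the frame of short_tray between 0.012 and 0.046 m and y of short_black in the frame of short_tray between -0.046 and -0.012 m) or (y of short_amber in the frame of short_tray between -0.046 and -0.012 m and y of short_black in the frame of short_tray between 0.012 and 0.046 m)) and horizontal distance between bolt and dish below 0.028 m and z of bolt in the frame of dish between 0.002 and 0.007 m and angle between bolt's own z axis and vertical below 0.12 rad and distance of each of whetstone, jar from where it was at the start of the episode below 0.02 m); the robot touches nothing.
It fails at once if the whetstone or the jar is pushed more than 20 mm from its place (distance of any of whetstone, jar from where it was at the start of the episode above 0.02 m).
It also fails if it takes over 120 s, if anything falls off the work surface, if the arm or the gripper's body presses on something with over 40 N, if the wrist force passes 120 N, or if a joint passes its speed limit or range.

## Robot

A 6-joint arm with a two-finger parallel gripper is mounted at the origin on the work surface. World frame = base frame: x ahead of the robot, y to its left, z up, the work surface at z = 0. Lengths are in mm, angles in rad, forces in N, time in s.
With the tool pointing down it reaches from about 350 to 1000 mm from the base axis. Payload 7.1 kg.
Tool frame: the origin (TCP) lies at the very end of the fingers, on their centre line; the grasp point (between the pads) lies 19 mm behind it; z points along the fingers, y is the line along which they close (so a half turn about z gives the same grasp; the last joint's range is limited). The gripper opens to 85 mm and grips with 20 to 120 N. Pads are 22 mm wide; open, the fingers measure 114 mm over their backs; the gripper's body (76 mm by 85 mm) begins 54 mm behind the grasp point. The pads swing forward as they close: fully open they stand 13 mm farther back than shut.
Start: joints at [1.154, 0.423, 1.63, -0, 1.089, -0.019], TCP at [242.087, 576.193, 204.819] pointing down, gripper open.
Joint ranges: [-3, 3], [-0.9, 2.11], [0.09, 2.58], [-1.31, 4.45], [0.11, 2.69], [-2.54, 2.54]. Speed limits (rad/s): [2.39, 2.39, 3.01, 3.14, 3.14, 3.14].

## Interface

Orientations are given as a unit quaternion [x, y, z, w].
In Python, from workcell import observe, vision, job gives the robot as it stands.
- The arm moves only by the tool jog_arm, never from a script. Its argument "commands" is a list of rows, each a list of 7 numbers: the shift along the world's x, y, z normalised to -1 to 1, where 1 is 500 mm, then the turn, a rotation vector about the world's x, y, z normalised to -1 to 1, where 1 is 180 degrees, then the opening, from 0 (shut) to 1 (fully open). A call has 1 to 5 rows; each row is the pose to reach, as a shift and turn from the pose commanded when the call began, turning the shorter way round; what a row does not reach only later rows make up. A row lasts 1/8 s, in which the tool goes at most 62.5 mm and 10.7 degrees, less where a joint would pass 70% of its speed; a pose out of reach is approached as far as the arm can. A call with a number of a shift or a turn outside -1 to 1 is refused whole. A call with a gripper value outside its range is refused whole. The fingers move at their own pace and stop on an object; the grip force is fixed at half the most. Time passes only in rows, so rows that repeat a pose let the fingers close. It gives the time, the measured TCP pose, the force, the opening and the grip force at its end, in the units of the state.
- observe(): the state, without advancing time (a new reading comes with each control period).
- vision.read_camera(name): name is "scene" or "top" or "wrist"; returns the picture (400x640x3 uint8, red, green, blue); there is no depth.
- vision.camera_model(name): a dict with "K" (3x3 intrinsics, pixels), "D" ([k1, k2, p1, p2, k3] as OpenCV has them; the pictures are not rectified), "R" (3x3) and "t" (3): a world point X has camera coordinates R X + t. Camera axes: x right, y down, z forward; pixel columns grow to the right and rows downward; lengths in mm; the calibration is good to about 2 mm. A picture is of the moment at which its call begins: read the wrist's pose just before it. camera_model takes no time and is no camera call; for the wrist camera it gives the pose at the moment of the call.
- job.job_done(): hands the job in; it is judged then, once.
The state is a dict: "time_s": time; "qpos": joint angles; "joint_vel": joint speeds; "tau": joint torques, N m; "tcp_pos": TCP position; "eef_rot": TCP orientation; "wrist_force": force on the tool from outside, world axes, zero at the start; "moment": the same for the moment, N m; "gripper_width": finger opening in mm; "grasp_force": force on a finger pad.
Only numpy, scipy, OpenCV 4.12 (cv2) and the standard library are available. Lean on these libraries where they do the work, as an engineer would, in place of code of your own. Each camera call takes 0.05 s, during which the arm holds its last target. There are 200 camera calls.

## Working session

There is one attempt and no reset: what is moved stays moved. The work goes in short steps, Python scripts to look and compute and a tool call to move; the robot and the scene stay as the last step left them, time stands still between calls to the robot, and variables do not carry over. Pictures are saved under pics/ and viewed, at most 14 in all, crops included, and the job is handed in when it is done.

Besides the shell and the picture viewer there is one more tool, called in YAML: its name, and indented under it one key for each argument. jog_arm: Moves the arm, as the interface text tells. Its arguments: {"type":"object","properties":{"commands":{"type":"array","items":{"type":"array","items":{"type":"number","minimum":-1,"maximum":1}}}},"required":["commands"]}

```bash
mkdir -p pics
python3 - <<'E'
from workcell import observe, vision
import cv2
s=observe();print(s)
for n in("top","scene","wrist"):
    m=vision.camera_model(n);print(n,{k:[[round(float(x),3) for x in r] if hasattr(r,'__len__') else round(float(r),3) for r in v] for k,v in m.items()})
    im=vision.read_camera(n);cv2.imwrite(f"pics/{n}0.png",im[:,:,::-1])
E
```

```text
{'time_s': 0.0, 'qpos': array([ 1.15400095e+00,  4.23863006e-01,  1.63069960e+00, -2.03491853e-05,
        1.08861371e+00, -1.90298534e-02]), 'joint_vel': array([-1.00401543e-03,  6.76255430e-04,  5.10972289e-04, -5.18773430e-05,
        3.22820928e-04,  6.22575888e-04]), 'tau': array([ 2.77338382e-03, -5.57390749e+01, -2.81743258e+01,  9.12272003e-05,
        7.34427682e-03, -2.84280077e-05]), 'tcp_pos': array([241.85552769, 575.65720615, 204.02812016]), 'eef_rot': array([ 1.97569544e-01,  9.80288554e-01, -7.75055034e-04, -1.62390352e-04]), 'wrist_force': array([ 0.55327193,  0.58379441, -0.32651878]), 'moment': array([ 0.01102025, -0.02049404, -0.03740328]), 'grasp_force': 0.0, 'gripper_width': 85.40500588113886}
top {'K': [[471.993, 0.0, 325.961], [0.0, 471.993, 197.109], [0.0, 0.0, 1.0]], 'D': [0.023, 0.0, 0.0, 0.0, 0.0], 'R': [[0.002, -1.0, 0.018], [-0.984, -0.005, -0.181], [0.181, -0.017, -0.983]], 't': [-18.895, 538.337, 1173.812]}
scene {'K': [[477.913, 0.0, 317.109], [0.0, 477.913, 199.863], [0.0, 0.0, 1.0]], 'D': [-0.01, 0.0, 0.0, 0.0, 0.0], 'R': [[0.553, 0.833, -0.005], [0.515, -0.347, -0.784], [-0.655, 0.431, -0.621]], 't': [-291.663, -253.998, 1519.72]}
wrist {'K': [[283.366, 0.0, 319.905], [0.0, 283.366, 195.755], [0.0, 0.0, 1.0]], 'D': [-0.042, 0.0, 0.0, 0.0, 0.0], 'R': [[0.388, 0.922, -0.002], [0.881, -0.37, 0.295], [0.271, -0.116, -0.956]], 't': [-624.415, -37.593, 379.49]}
```

View pics/top0.png

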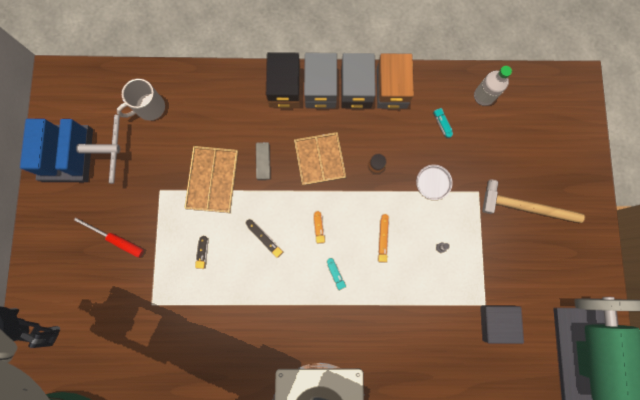

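View pics/scene0.png

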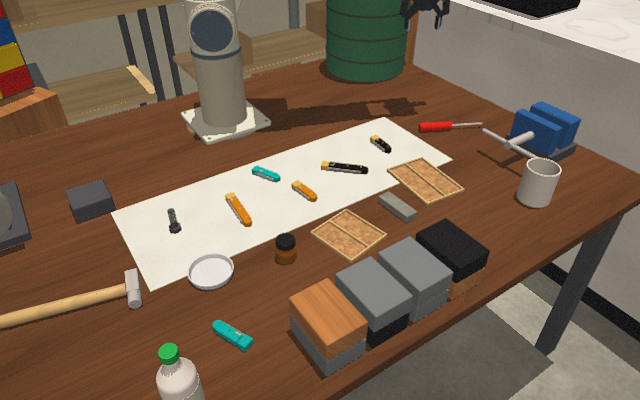

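The top view has long_amber at (383,238), short_amber at (319,227), long_black at (264,238), short_black at (202,252) and the bolt at (442,247). The trays are at (212,180) and (320,158), the dish at (434,183), the whetstone at (262,160) and the jar at (377,163). Possible mix-ups:
- **Turquoise knives:** (336,274) and (443,123). Neither is wanted.
- **Long or short:** this has to be settled by measured length.
- **Dark items:** the jar cap could pass for the bolt.

Next I measure by masks in both views.

```bash
cat > h.py <<'E'
import numpy as np, cv2
def ray(m,px):
    K,D,R,t=(np.array(m[k],float) for k in("K","D","R","t"))
    p=cv2.undistortPoints(np.array(px,float).reshape(-1,1,2),K,D).reshape(-1,2)
    d=np.c_[p,np.ones(len(p))]@R
    return -R.T@t, d/np.linalg.norm(d,axis=1,keepdims=True)
def plane(m,px,z):
    c,d=ray(m,px); return c+d*((z-c[2])/d[:,2])[:,None]
def tri(m1,p1,m2,p2):
    (c1,d1),(c2,d2)=ray(m1,[p1]),ray(m2,[p2])
    A=np.c_[d1[0],-d2[0]];s=np.linalg.lstsq(A,c2-c1,rcond=None)[0]
    a,b=c1+s[0]*d1[0],c2+s[1]*d2[0]
    return (a+b)/2,np.linalg.norm(a-b)
def project(m,X):
    R,t=np.array(m["R"],float),np.array(m["t"],float)
    return cv2.projectPoints(np.array(X,float).reshape(-1,1,3),cv2.Rodrigues(R)[0],t,np.array(m["K"],float),np.array(m["D"],float))[0].reshape(-1,2)
def blobs(mask,amin,amax=1e9):
    cs=cv2.findContours(mask.astype(np.uint8),cv2.RETR_EXTERNAL,cv2.CHAIN_APPROX_NONE)[0]
    return [c for c in cs if amin<cv2.contourArea(c)<amax]
def cen(c):
    M=cv2.moments(c);return np.array([M['m10'],M['m01']])/M['m00']
E
python3 - <<'E'
from h import *; from workcell import vision
np.set_printoptions(precision=1,suppress=True)
T,S=vision.camera_model("top"),vision.camera_model("scene")
def sheetblobs(n,m):
    im=cv2.imread(f"pics/{n}0.png");hsv=cv2.cvtColor(im,cv2.COLOR_BGR2HSV)
    white=((hsv[...,1]<40)&(hsv[...,2]>180)).astype(np.uint8)
    big=max(blobs(white,1000),key=cv2.contourArea)
    sh=cv2.fillPoly(np.zeros_like(white),[cv2.convexHull(big)],1)
    sh=cv2.erode(sh,np.ones((5,5)))
    return [(cen(c),c,im) for c in blobs(sh&(1-white),25)],im
tb,ti=sheetblobs("top",T);sb,si=sheetblobs("scene",S)
for c0,c,_ in tb:
    P=plane(T,c.reshape(-1,2),12)[:,:2].astype(np.float32);r=cv2.minAreaRect(P)
    box=cv2.boxPoints(r);e=box[1]-box[0],box[2]-box[1];l=max(e,key=np.linalg.norm)
    col=ti[int(c0[1]),int(c0[0])]
    pr=[(tri(T,c0,S,s0),s0) for s0,_,_ in sb]
    g=project(S,[[*r[0],9]])[0]; b=min(pr,key=lambda q:np.linalg.norm(q[1]-g))
    print("px",c0,"ctr",np.array(r[0]),"size",np.array(r[1]),"ang",np.degrees(np.arctan2(l[1],l[0]))%180,"col",col,"tri",b[0][0],"gap",b[0][1])
big=cv2.resize(ti[130:320,150:490],None,fx=2.3,fy=2.3,interpolation=cv2.INTER_CUBIC)
cv2.imwrite("pics/crop1.png",big)
big=cv2.resize(si[110:290,120:480],None,fx=2.2,fy=2.2,interpolation=cv2.INTER_CUBIC)
cv2.imwrite("pics/crop2.png",big)
E
```

```text
px [335.5 273.9] ctr [345.  -41.9] size [83.9 23.3] ang 24.39288 col [187 199  78] tri [343.  -42.7   8.6] gap 0.5028373589984653
px [441.8 246.9] ctr [ 413.4 -322.8] size [31.6 26.6] ang 87.6318 col [124 131 142] tri [ 412.6 -319.8   23.3] gap 1.2215408795181064
px [201.6 252.4] ctr [399.  305.6] size [28.9 87.9] ang 177.59102 col [70 78 88] tri [397.5 305.9   9.6] gap 0.13962932196299938
px [263.7 238.2] ctr [436.3 148.2] size [129.3  25.5] ang 45.68297 col [76 82 92] tri [435.5 146.4   8.8] gap 1.458604475806224
px [383.1 238. ] ctr [ 438.4 -168.4] size [ 27.1 130.5] ang 175.62344 col [ 65 154 231] tri [ 436.9 -168.7    8.4] gap 0.3314844563508452
px [318.5 227.3] ctr [466.2   1.8] size [89.2 28.1] ang 7.4881673 col [ 67 157 233] tri [464.4   1.9   9.4] gap 0.12780269424058313
px [456.1 187.4] ctr [ 581.1 -370.1] size [45.8 70.4] ang 94.75911 col [ 62  83 123] tri [ 575.9 -371.2    1.3] gap 0.5418320826398139
px [305.4 188.2] ctr [557.6  40. ] size [ 72.3 640. ] ang 95.853386 col [ 62  86 126] tri [564.2  21.4 -10.4] gap 38.35315628471272
```

View pics/crop1.png

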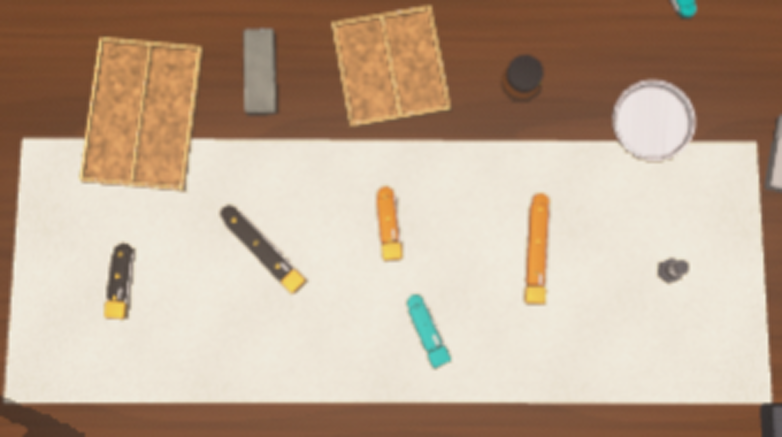

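View pics/crop2.png

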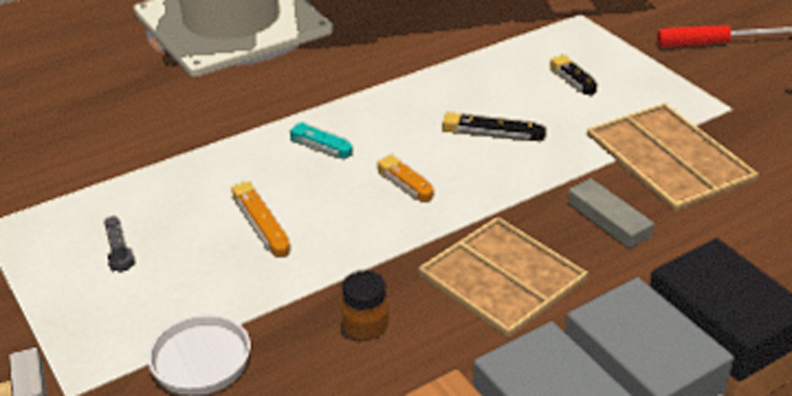

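Lengths settle the choice: long knives measure 130 mm and short ones 88 mm, and the bolt stands on its head. Triangulated mid-heights of about 9 mm agree with 17 mm high knives. The crops show plain, uncluttered targets. Now the trays, dish, jar and bolt axis.

Run:
```python
from h import *; from workcell import vision
np.set_printoptions(precision=1,suppress=True)
T,S=vision.camera_model("top"),vision.camera_model("scene")
ti,si=cv2.imread("pics/top0.png"),cv2.imread("pics/scene0.png")
def traym(im,box):
    x0,y0,x1,y1=box;hsv=cv2.cvtColor(im,cv2.COLOR_BGR2HSV)
    m=((hsv[...,1]>55)&(hsv[...,2]>150)&(hsv[...,0]<30)).astype(np.uint8)
    k=np.zeros_like(m);k[y0:y1,x0:x1]=1
    m=cv2.morphologyEx(m&k,cv2.MORPH_CLOSE,np.ones((5,5)))
    m=cv2.morphologyEx(m,cv2.MORPH_OPEN,np.ones((5,5)))
    return max(blobs(m,200),key=cv2.contourArea)
def quad(c):
    h=cv2.convexHull(c); q=cv2.approxPolyN(h,4,ensure_convex=True) if hasattr(cv2,'approxPolyN') else cv2.boxPoints(cv2.minAreaRect(h))
    return q.reshape(-1,2).astype(float)
for nm,tb,sb in(("long",(175,140,245,220),(380,150,470,208)),("short",(288,128,350,190),(305,203,392,265))):
    ct,cs=traym(ti,tb),traym(si,sb)
    P=plane(T,ct.reshape(-1,2),10)[:,:2].astype(np.float32);r=cv2.minAreaRect(P);b=cv2.boxPoints(r)
    e=max(b[1]-b[0],b[2]-b[1],key=np.linalg.norm)
    qt,qs=quad(ct),quad(cs);W=plane(T,qt,10);c=W.mean(0)
    print(nm,"rect",np.array(r[0]),np.array(r[1]),"ang",np.degrees(np.arctan2(e[1],e[0]))%180)
    pt=project(S,W)
    L=[]
    for a,g in zip(qt,pt):
        s0=qs[np.argmin(np.linalg.norm(qs-g,axis=1))];X,gap=tri(T,a,S,s0);L.append(X);print("  corner",X,gap)
    L=np.array(L);print("  mean",L.mean(0))
    M=np.zeros(ti.shape[:2],np.uint8)
# dish
def dish(im,box):
    x0,y0,x1,y1=box;g=im[y0:y1,x0:x1];hsv=cv2.cvtColor(g,cv2.COLOR_BGR2HSV)
    # metal: low saturation, but sheet is slightly warm (R>B)
    m=((g[...,0].astype(int)-g[...,2]>-8)&(g.min(2)>90)).astype(np.uint8)
    m=cv2.morphologyEx(m,cv2.MORPH_CLOSE,np.ones((3,3)))
    c=max(blobs(m,50),key=cv2.contourArea)+[x0,y0];e=cv2.fitEllipse(cv2.convexHull(c));return np.array(e[0]),e[1],c
dt,ds=dish(ti,(410,160,460,206)),dish(si,(180,248,240,296))
print("dish",dt[:2],ds[:2],"top@15",plane(T,[dt[0]],15),"tri",tri(T,dt[0],S,ds[0]))
P=plane(T,dt[2].reshape(-1,2),15)[:,:2].astype(np.float32);print(" circle",cv2.minEnclosingCircle(P))
# knives PCA
hsv=cv2.cvtColor(ti,cv2.COLOR_BGR2HSV);nw=~((hsv[...,1]<40)&(hsv[...,2]>180))
for n,(u,v) in dict(la=(383,238),lb=(264,238),sa=(319,227),sb=(202,252)).items():
    k=np.zeros_like(nw);k[v-32:v+33,u-25:u+26]=1
    c=min(blobs(nw&k,50),key=lambda c:np.linalg.norm(cen(c)-[u,v]))
    mm=cv2.drawContours(np.zeros(nw.shape,np.uint8),[c],-1,1,-1);ys,xs=np.nonzero(mm)
    P=plane(T,np.c_[xs,ys],12)[:,:2];w,V=np.linalg.eigh(np.cov(P.T))
    print(n,P.mean(0),np.degrees(np.arctan2(V[1,1],V[0,1]))%180)
# bolt, jar
def dark(im,box,th=90):
    x0,y0,x1,y1=box;m=im[y0:y1,x0:x1].max(2)<th
    return max(blobs(m,5),key=cv2.contourArea).reshape(-1,2)+[x0,y0]
s=dark(si,(160,200,190,240),130);lo=s[s[:,1]>=s[:,1].max()-6].mean(0);hi=s[s[:,1]<=s[:,1].min()+3].mean(0)
print("bolt scene",s.min(0),s.max(0),"hi",hi,"top end plane60",plane(S,[hi],58),"low",plane(S,[lo],6))
j=dark(ti,(365,150,392,175),60);print("jar cap top",plane(T,[j.mean(0)],55))
```

```text
long rect [594.4 290.5] [124.3 174.6] ang 175.08287
  corner [676.3 223.5  11.6] 0.9263322975674346
  corner [498.7 229.4   6.2] 11.735592260597823
  corner [515.4 365.3  10.7] 12.357391478994677
  corner [687.5 343.4  10.5] 0.8160579692833689
  mean [594.5 290.4   9.8]
short rect [654.1   0.1] [130.2 122.1] ang 10.291605
  corner [601.9 -70.6   8.8] 2.3990098318225312
  corner [573.7  44.6  18.1] 10.734209787453807
  corner [707.   73.1   9.2] 0.47621596226825075
  corner [729.9 -47.8  10.8] 0.7806810049944776
  mean [653.1  -0.2  11.7]Traceback (most recent call last):
  File "<stdin>", line 34, in <module>
  File "<stdin>", line 33, in dish
ValueError: max() iterable argument is empty
```

Run:
```python
from h import *; from workcell import vision
np.set_printoptions(precision=1,suppress=True)
T,S=vision.camera_model("top"),vision.camera_model("scene")
ti,si=cv2.imread("pics/top0.png"),cv2.imread("pics/scene0.png")
print(ti[183,434],ti[170,434],ti[183,419],ti[215,434],si[270,211],si[240,211])
def dish(im,box):
    x0,y0,x1,y1=box;g=im[y0:y1,x0:x1].astype(int)
    m=((g[...,2]-g[...,0]<14)&(g.min(2)>70)).astype(np.uint8)
    m=cv2.morphologyEx(m,cv2.MORPH_CLOSE,np.ones((3,3)))
    c=max(blobs(m,50),key=cv2.contourArea)+[x0,y0];e=cv2.fitEllipse(cv2.convexHull(c));return np.array(e[0]),e[1],c
dt,ds=dish(ti,(410,160,460,206)),dish(si,(180,248,240,296))
print("dish",dt[:2],ds[:2],"top@15",plane(T,[dt[0]],15),"tri",tri(T,dt[0],S,ds[0]))
P=plane(T,dt[2].reshape(-1,2),15)[:,:2].astype(np.float32);print(" circle",cv2.minEnclosingCircle(P))
hsv=cv2.cvtColor(ti,cv2.COLOR_BGR2HSV);nw=~((hsv[...,1]<40)&(hsv[...,2]>180))
for n,(u,v) in dict(la=(383,238),lb=(264,238),sa=(319,227),sb=(202,252)).items():
    k=np.zeros_like(nw);k[v-32:v+33,u-25:u+26]=1
    c=min(blobs(nw&k,50),key=lambda c:np.linalg.norm(cen(c)-[u,v]))
    mm=cv2.drawContours(np.zeros(nw.shape,np.uint8),[c],-1,1,-1);ys,xs=np.nonzero(mm)
    P=plane(T,np.c_[xs,ys],12)[:,:2];w,V=np.linalg.eigh(np.cov(P.T))
    print(n,P.mean(0),np.degrees(np.arctan2(V[1,1],V[0,1]))%180)
def dark(im,box,th=90):
    x0,y0,x1,y1=box;m=im[y0:y1,x0:x1].max(2)<th
    return max(blobs(m,5),key=cv2.contourArea).reshape(-1,2)+[x0,y0]
s=dark(si,(160,200,190,240),130);lo=s[s[:,1]>=s[:,1].max()-6].mean(0);hi=s[s[:,1]<=s[:,1].min()+3].mean(0)
print("bolt scene",s.min(0),s.max(0),"hi",hi,"end@58",plane(S,[hi],58),"low@6",plane(S,[lo],6))
j=dark(ti,(365,150,392,175),60);print("jar cap top",plane(T,[j.mean(0)],55))
```

```text
[222 224 233] [222 224 233] [224 226 235] [217 231 238] [219 224 231] [217 233 238]
dish (array([433.5, 182.1]), (29.39252471923828, 32.140254974365234)) (array([210.2, 270.9]), (35.32074737548828, 45.44051742553711)) top@15 [[ 587.2 -306.7   15. ]] tri (array([ 588.4, -308.1,    9.6]), np.float64(0.17887380732343172))
 circle ((586.1585083007812, -308.5393981933594), 44.82400894165039)
la [ 436.7 -168.4] 175.48377102942288
lb [435.  145.6] 44.640190610510416
sa [464.1   1.9] 6.987926486363506
sb [397.4 305.4] 176.39763533571136
bolt scene [168 209] [180 233] hi [170.6 210.2] end@58 [[ 411.9 -319.6   58. ]] low@6 [[ 420.9 -324.6    6. ]]Traceback (most recent call last):
  File "<stdin>", line 26, in <module>
  File "<stdin>", line 23, in dark
ValueError: max() iterable argument is empty
```

jog_arm:
  commands:
    - [0.312,-0.541,-0.21,0,0,0.107,1]
    - [0.312,-0.541,-0.21,0,0,0.107,1]
    - [0.312,-0.541,-0.21,0,0,0.107,1]
    - [0.312,-0.541,-0.21,0,0,0.107,1]
    - [0.312,-0.541,-0.21,0,0,0.107,1]

```text
time_s: 0.78
tcp_pos: [390.8, 318.0, 104.7]
eef_rot: [0.031, 1.0, 0.0, 0.0]
wrist_force: [1.1, 0.4, 0.7]
gripper_width: 85.3
grasp_force: 0.0
```

```bash
cat >> h.py <<'E'
from scipy.spatial.transform import Rotation as Ro
def st():
    from workcell import observe
    s=observe();R=Ro.from_quat(s['eef_rot']).as_matrix()
    print(round(s['time_s'],2),"tcp",s['tcp_pos'].round(1),"ydir %.1f"%np.degrees(np.arctan2(R[1,1],R[0,1])),"zax",R[:,2].round(3),"w %.1f"%s['gripper_width'],"gf %.0f"%s['grasp_force'],"q6 %.2f"%s['qpos'][5],"F",s['wrist_force'].round(1))
E
python3 -c "
from h import *;st()"
```

```text
0.78 tcp [390.8 318.  104.7] ydir 86.5 zax [ 0.  0. -1.] w 85.3 gf 0 q6 -0.85 F [1.1 0.4 0.7]
```

jog_arm:
  commands:
    - [0.014,-0.026,-0.1,0,0,0,1]
    - [0.014,-0.026,-0.1,0,0,0,1]
    - [0.014,-0.026,-0.1,0,0,0,1]

```text
time_s: 1.15
tcp_pos: [397.3, 307.4, 56.0]
eef_rot: [0.031, 1.0, 0.0, 0.0]
wrist_force: [0.3, 0.4, -0.4]
gripper_width: 85.5
grasp_force: 0.0
```

```bash
python3 -c "
from h import *;st()
from workcell import vision
cv2.imwrite('pics/w1.png',vision.read_camera('wrist')[:,:,::-1]);m=vision.camera_model('wrist')
print(project(m,[[397.5,305.5,17],[397.5,305.5,0]]).round())"
```

```text
1.15 tcp [397.3 307.4  56. ] ydir 86.5 zax [ 0.  0. -1.] w 85.5 gf 0 q6 -0.87 F [ 0.3  0.4 -0.4]
[[316. 210.]
 [316. 203.]]
```

View pics/w1.png

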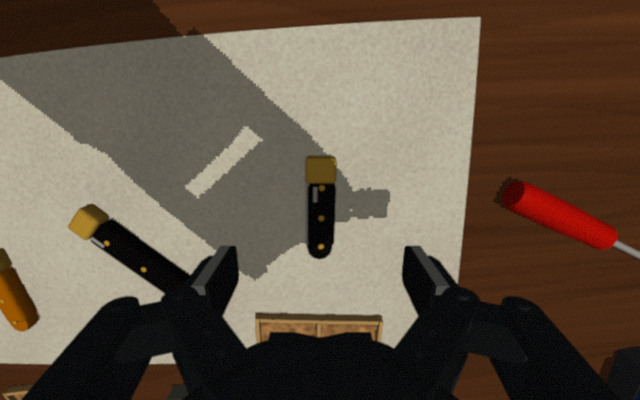

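The knife is centred between the fingers at (320,207), within about 3 mm of the prediction. Descend and close.

jog_arm:
  commands:
    - [0,-0.002,-0.05,0,0,0,0.9]
    - [0,-0.002,-0.1,0,0,0,0.9]
    - [0,-0.002,-0.1,0,0,0,0.9]
    - [0,-0.002,-0.1,0,0,0,0]

```text
time_s: 1.7
tcp_pos: [397.7, 306.8, 6.7]
eef_rot: [0.03, 1.0, 0.001, 0.001]
wrist_force: [-0.7, -0.2, 0.2]
gripper_width: 60.4
grasp_force: 0.0
```

jog_arm:
  commands:
    - [0,0,0,0,0,0,0]
    - [0,0,0,0,0,0,0]
    - [0,0,0,0,0,0,0]
    - [0,0,0,0,0,0,0]
    - [0,0,0,0,0,0,0]

```text
time_s: 2.33
tcp_pos: [397.1, 305.6, 5.2]
eef_rot: [0.031, 1.0, -0.0, -0.0]
wrist_force: [-0.3, 0.5, -0.4]
gripper_width: 0.2
grasp_force: 0.0
```

jog_arm:
  commands:
    - [0,0,0.1,0,0,0,0]
    - [0,0,0.2,0,0,0,1]
    - [0,0,0.2,0,0,0,1]
    - [0,0,0.2,0,0,0,1]

```text
time_s: 2.82
tcp_pos: [396.8, 305.4, 105.0]
eef_rot: [0.031, 1.0, -0.0, -0.0]
wrist_force: [-0.9, -0.6, -0.0]
gripper_width: 54.5
grasp_force: 0.0
```

```bash
python3 -c "
from h import *;st()
from workcell import vision
cv2.imwrite('pics/w2.png',vision.read_camera('wrist')[:,:,::-1]);m=vision.camera_model('wrist')
print(project(m,[[397.5,305.5,17],[397.5,305.5,0]]).round(), (-m['R'].T@m['t']).round(1))"
```

```text
2.83 tcp [396.8 305.4 105. ] ydir 86.5 zax [-0. -0. -1.] w 54.5 gf 0 q6 -0.88 F [-0.9 -0.6 -0. ]
[[320. 194.]
 [320. 189.]] [321.3 310.6 272.5]
```

View pics/w2.png

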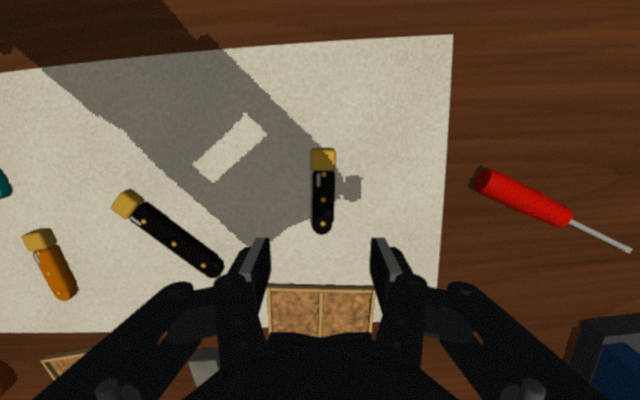

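The short knife hasn't moved; it is at (322,191). The fingers shut on nothing, so I compare where the TCP projects with where the fingertips appear.

```bash
python3 -c "
from h import *;st()
from workcell import vision,observe
m=vision.camera_model('wrist');p=observe()['tcp_pos']
for dz in(0,13,19,40):print(dz,project(m,[p+[0,0,dz]]).round())
for z in(105,112,118,125):print(z,plane(m,[[267,238],[373,238],[247,270],[320,240]],z).round(1).tolist())
S=vision.camera_model('scene');T=vision.camera_model('top');print(project(S,[p]),project(T,[p]))
im=vision.read_camera('scene')[:,:,::-1];cv2.imwrite('pics/s2.png',cv2.resize(im[20:220,280:480],None,fx=3,fy=3))
"
```

```text
2.88 tcp [396.4 305.1 104.3] ydir 86.5 zax [-0.001 -0.001 -1.   ] w 61.7 gf 0 q6 -0.88 F [-0.1 -0.8 -1. ]
0 [[319. 231.]]
13 [[319. 240.]]
19 [[319. 244.]]
40 [[319. 263.]]
105 [[399.1, 271.0, 105.0], [403.3, 339.7, 105.0], [422.0, 254.6, 105.0], [402.6, 305.3, 105.0]]
112 [[395.9, 272.7, 112.0], [399.9, 338.5, 112.0], [417.8, 256.9, 112.0], [399.2, 305.5, 112.0]]
118 [[393.1, 274.1, 118.0], [397.0, 337.5, 118.0], [414.2, 259.0, 118.0], [396.3, 305.7, 118.0]]
125 [[389.8, 275.8, 125.0], [393.5, 336.3, 125.0], [410.0, 261.3, 125.0], [392.9, 306.0, 125.0]]
[[382.3609605  114.36111974]] [[192.38295733 250.35057722]]
```

View pics/s2.png

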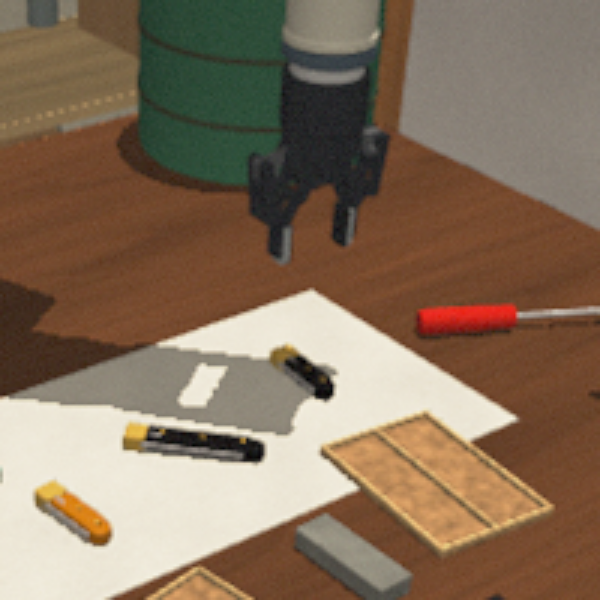

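```bash
python3 -c "
from h import *
from workcell import vision,observe
W=vision.camera_model('wrist');S=vision.camera_model('scene');T=vision.camera_model('top')
u=np.array([np.cos(np.radians(176.4)),np.sin(np.radians(176.4)),0])
c=np.array([397.5,305.5,9])
print('wrist',project(W,[c-44*u,c,c+44*u]).round(),'scene crop',((project(S,[c-44*u,c,c+44*u])-[280,20])*3).round())
im=vision.read_camera('wrist')[:,:,::-1];hsv=cv2.cvtColor(im,cv2.COLOR_BGR2HSV)
t=vision.read_camera('top')[:,:,::-1]
cv2.imwrite('pics/t2.png',cv2.resize(t[180:330,120:320],None,fx=4,fy=4))
p=observe()['tcp_pos'];print(p,((project(T,[p])-[120,180])*4))
"
```

```text
wrist [[320. 233.]
 [320. 192.]
 [320. 146.]] scene crop [[328. 393.]
 [300. 372.]
 [274. 351.]]
[396.2562244  305.04054079 103.93552923] [[289.76205088 281.64750666]]
```

View pics/t2.png

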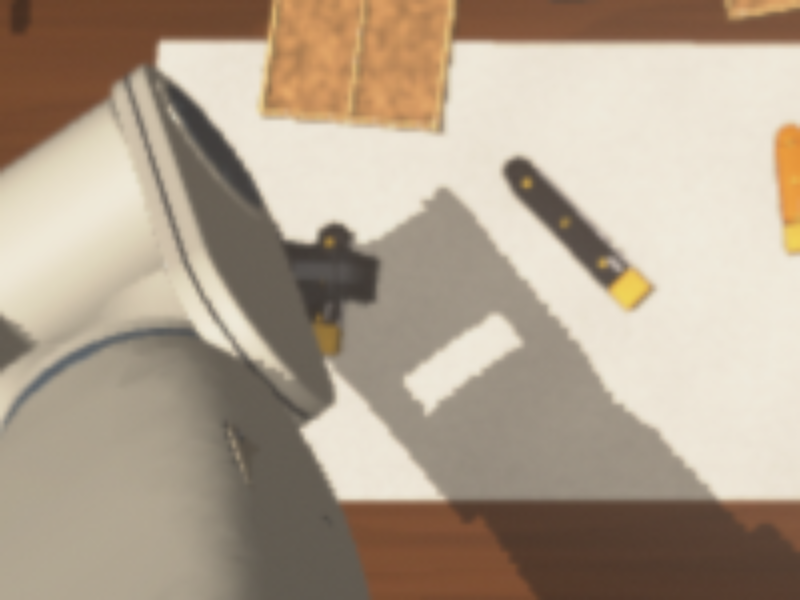

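The fingertips are about 35 mm above the reported TCP in both the wrist and scene views, where the opening explains only about 8 mm. The horizontal position is right. I'll get the true offset by touching an empty part of the sheet with the fingers shut, gently.

jog_arm:
  commands:
    - [0,-0.12,-0.1,0,0,0,0]
    - [0,-0.12,-0.2,0,0,0,0]
    - [0,-0.12,-0.2,0,0,0,0]
    - [0,-0.12,-0.2,0,0,0,0]
    - [0,-0.12,-0.2,0,0,0,0]

```text
time_s: 3.65
tcp_pos: [398.8, 247.2, 7.5]
eef_rot: [0.03, 1.0, 0.001, 0.002]
wrist_force: [-0.1, 1.0, -0.2]
gripper_width: 0.2
grasp_force: 0.0
```

jog_arm:
  commands:
    - [0,0,-0.004,0,0,0,0]
    - [0,0,-0.008,0,0,0,0]
    - [0,0,-0.012,0,0,0,0]
    - [0,0,-0.016,0,0,0,0]
    - [0,0,-0.016,0,0,0,0]

```text
time_s: 4.28
tcp_pos: [396.9, 245.5, -3.0]
eef_rot: [0.031, 1.0, -0.0, -0.0]
wrist_force: [0.7, -0.1, 0.3]
gripper_width: -0.3
grasp_force: 0.0
```

```bash
python3 -c "
from h import *;st()
from workcell import vision,observe
S=vision.camera_model('scene');p=observe()['tcp_pos']
im=vision.read_camera('scene')[:,:,::-1];cv2.imwrite('pics/s3.png',cv2.resize(im[60:200,300:460],None,fx=5,fy=4))
for z in(0,10,20,30):print(z,((project(S,[[p[0],p[1],z]])-[300,60])*[5,4]).round())
"
```

```text
4.28 tcp [396.9 245.5  -3. ] ydir 86.5 zax [-0.001 -0.    -1.   ] w -0.3 gf 0 q6 -0.98 F [ 0.7 -0.1  0.3]
0 [[317. 371.]]
10 [[318. 359.]]
20 [[319. 347.]]
30 [[320. 335.]]
```

View pics/s3.png

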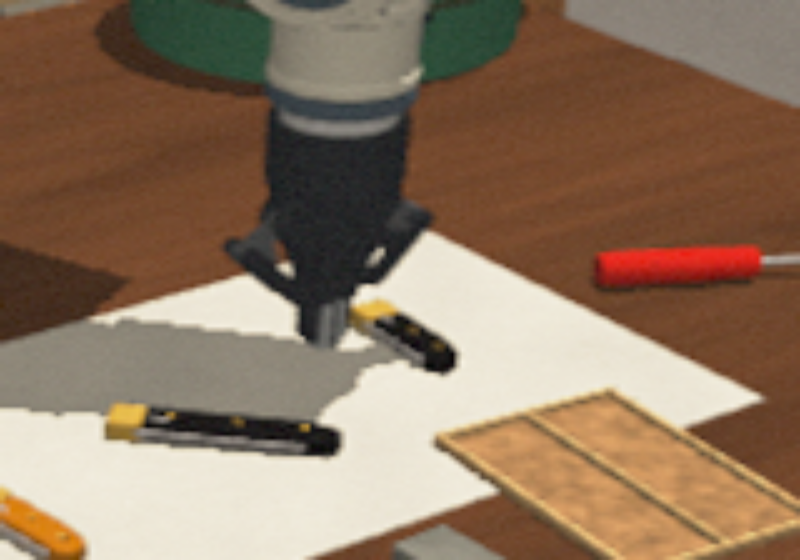

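In this crop the shut tips appear at (322,345), which is z≈21 with the TCP at -3. So the true offset is about 24 mm; confirm by contact.

jog_arm:
  commands:
    - [0,0,-0.01,0,0,0,0]
    - [0,0,-0.02,0,0,0,0]
    - [0,0,-0.024,0,0,0,0]
    - [0,0,-0.028,0,0,0,0]
    - [0,0,-0.028,0,0,0,0]

```text
time_s: 4.95
tcp_pos: [397.0, 245.6, -16.9]
eef_rot: [0.031, 1.0, -0.0, -0.0]
wrist_force: [0.0, 0.2, 0.3]
gripper_width: 0.1
grasp_force: 0.0
```

jog_arm:
  commands:
    - [0,0,-0.002,0,0,0,0]
    - [0,0,-0.004,0,0,0,0]
    - [0,0,-0.004,0,0,0,0]

```text
time_s: 5.32
tcp_pos: [397.1, 245.6, -18.8]
eef_rot: [0.031, 1.0, -0.0, -0.0]
wrist_force: [-0.1, 0.9, 0.4]
gripper_width: 0.1
grasp_force: 0.0
```

jog_arm:
  commands:
    - [0,0,-0.002,0,0,0,0]
    - [0,0,-0.004,0,0,0,0]
    - [0,0,-0.004,0,0,0,0]

```text
time_s: 5.7
tcp_pos: [397.0, 245.6, -20.9]
eef_rot: [0.031, 1.0, -0.0, -0.0]
wrist_force: [0.2, 0.6, 0.7]
gripper_width: -0.1
grasp_force: 0.0
```

jog_arm:
  commands:
    - [0,0,-0.002,0,0,0,0]
    - [0,0,-0.004,0,0,0,0]
    - [0,0,-0.004,0,0,0,0]

```text
time_s: 6.08
tcp_pos: [397.0, 245.6, -22.9]
eef_rot: [0.031, 1.0, -0.0, -0.0]
wrist_force: [-0.7, 0.0, 0.0]
gripper_width: -0.1
grasp_force: 0.0
```

jog_arm:
  commands:
    - [0,0,-0.002,0,0,0,0]
    - [0,0,-0.004,0,0,0,0]
    - [0,0,-0.004,0,0,0,0]

```text
time_s: 6.45
tcp_pos: [397.0, 245.5, -24.9]
eef_rot: [0.031, 1.0, -0.0, -0.0]
wrist_force: [-0.2, 0.4, 0.2]
gripper_width: 0.2
grasp_force: 0.0
```

jog_arm:
  commands:
    - [0,0,-0.002,0,0,0,0]
    - [0,0,-0.004,0,0,0,0]
    - [0,0,-0.004,0,0,0,0]

```text
time_s: 6.82
tcp_pos: [397.1, 245.6, -26.4]
eef_rot: [0.031, 1.0, 0.0, 0.0]
wrist_force: [-1.8, 0.2, 6.9]
gripper_width: -0.1
grasp_force: 3.2
```

jog_arm:
  commands:
    - [0,0,-0.002,0,0,0,0]
    - [0,0,-0.004,0,0,0,0]
    - [0,0,-0.004,0,0,0,0]

```text
time_s: 7.2
tcp_pos: [397.2, 245.7, -26.6]
eef_rot: [0.031, 1.0, 0.0, 0.0]
wrist_force: [-6.9, -3.9, 38.0]
gripper_width: -0.1
grasp_force: 18.7
```

Contact comes at reported z = -26.3, so the tips are 26 mm short of the reported TCP. I subtract 26 from every height. Back to the short black knife.

jog_arm:
  commands:
    - [0,0,0.09,0,0,0,0.8]
    - [0,0.122,0.11,0,0,0,0.8]
    - [0,0.122,0.11,0,0,0,0.8]
    - [0,0.122,0.11,0,0,0,0.8]
    - [0,0.122,0.11,0,0,0,0.8]

```text
time_s: 7.82
tcp_pos: [396.2, 305.3, 25.5]
eef_rot: [0.031, 1.0, -0.001, -0.001]
wrist_force: [0.1, 0.5, 0.1]
gripper_width: 68.3
grasp_force: 0.0
```

```bash
python3 -c "
from h import *;st()"
```

```text
7.83 tcp [396.2 305.3  25.5] ydir 86.4 zax [-0.002 -0.001 -1.   ] w 68.3 gf 0 q6 -0.88 F [0.1 0.5 0.1]
```

Down to -21.5, then close.

jog_arm:
  commands:
    - [0,0.002,-0.05,0,0,0,0.8]
    - [0,0.002,-0.094,0,0,0,0.8]
    - [0,0.002,-0.094,0,0,0,0.8]
    - [0,0.002,-0.094,0,0,0,0.8]
    - [0,0.002,-0.094,0,0,0,0]

```text
time_s: 8.45
tcp_pos: [397.5, 307.7, -20.1]
eef_rot: [0.031, 1.0, 0.0, 0.0]
wrist_force: [-0.3, -0.2, -0.4]
gripper_width: 51.5
grasp_force: 0.0
```

jog_arm:
  commands:
    - [0,0,0,0,0,0,0]
    - [0,0,0,0,0,0,0]
    - [0,0,0,0,0,0,0]
    - [0,0,0,0,0,0,0]

```text
time_s: 8.95
tcp_pos: [397.4, 307.8, -20.0]
eef_rot: [0.031, 1.0, 0.0, 0.0]
wrist_force: [0.1, 0.1, 7.3]
gripper_width: 20.1
grasp_force: 59.2
```

jog_arm:
  commands:
    - [0,0,0.12,0,0,0,0]
    - [0.502,-0.558,0.16,0,0,0.077,0]
    - [0.502,-0.558,0.16,0,0,0.077,0]
    - [0.502,-0.558,0.16,0,0,0.077,0]
    - [0.502,-0.558,0.16,0,0,0.077,0]

```text
time_s: 9.57
tcp_pos: [560.6, 125.7, 52.6]
eef_rot: [-0.09, 0.996, 0.0, 0.0]
wrist_force: [1.4, 1.1, -1.2]
gripper_width: 19.8
grasp_force: 59.2
```

jog_arm:
  commands:
    - [0,0,0,0,0,0,0]

```text
time_s: 9.7
tcp_pos: [563.0, 124.3, 52.9]
eef_rot: [-0.088, 0.996, -0.0, 0.002]
wrist_force: [-0.1, 0.9, -0.1]
gripper_width: 20.3
grasp_force: 59.2
```

jog_arm:
  commands:
    - [0.171,-0.191,0,0,0,0,0]
    - [0.171,-0.191,0,0,0,0,0]
    - [0.171,-0.191,0,0,0,0,0]
    - [0.171,-0.191,-0.06,0,0,0,0]
    - [0.171,-0.191,-0.06,0,0,0,0]

```text
time_s: 10.32
tcp_pos: [641.7, 32.8, 19.9]
eef_rot: [-0.09, 0.996, 0.0, -0.003]
wrist_force: [0.3, 1.0, -1.4]
gripper_width: 20.4
grasp_force: 59.3
```

```bash
python3 -c "
from h import *;st()
from workcell import vision
cv2.imwrite('pics/w4.png',vision.read_camera('wrist')[:,:,::-1]);m=vision.camera_model('wrist')
print(project(m,[[648.4,28.5,4],[658.8,-28.5,4]]).round())"
```

```text
10.32 tcp [641.7  32.8  19.9] ydir 100.4 zax [-0.006 -0.    -1.   ] w 20.4 gf 59 q6 -1.72 F [ 0.3  1.  -1.4]
[[312. 227.]
 [230. 227.]]
```

View pics/w4.png

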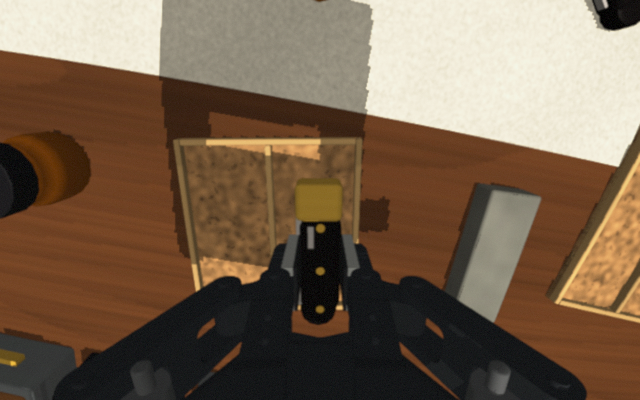

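Knife held at (320,250) over the right-hand bay of the short tray. Settle before lowering.

jog_arm:
  commands:
    - [0,0,-0.02,0,0,0,0]
    - [0,0,-0.02,0,0,0,0]

```text
time_s: 10.62
tcp_pos: [644.6, 32.3, 12.0]
eef_rot: [-0.09, 0.996, 0.0, -0.0]
wrist_force: [-0.6, -0.3, -0.8]
gripper_width: 20.2
grasp_force: 59.3
```

jog_arm:
  commands:
    - [0.008,-0.008,-0.03,0,0,0,0]
    - [0.008,-0.008,-0.044,0,0,0,0]
    - [0.008,-0.008,-0.05,0,0,0,0]
    - [0.008,-0.008,-0.054,0,0,0,0]
    - [0.008,-0.008,-0.054,0,0,0,0]

```text
time_s: 11.25
tcp_pos: [649.0, 27.8, -14.9]
eef_rot: [-0.09, 0.996, 0.0, -0.0]
wrist_force: [-0.4, 0.3, -1.0]
gripper_width: 20.4
grasp_force: 59.3
```

jog_arm:
  commands:
    - [0,0,-0.002,0,0,0,0]
    - [0,0,-0.002,0,0,0,0.5]
    - [0,0,-0.002,0,0,0,0.5]
    - [0,0,0.06,0,0,0,0.5]
    - [0,0,0.14,0,0,0,0.5]

```text
time_s: 11.88
tcp_pos: [648.1, 27.8, 55.0]
eef_rot: [-0.09, 0.996, 0.0, -0.001]
wrist_force: [-0.0, 0.3, -0.2]
gripper_width: 42.7
grasp_force: 0.0
```

```bash
python3 -c "
from h import *;st()
from workcell import vision
cv2.imwrite('pics/w5.png',vision.read_camera('wrist')[:,:,::-1])"
```

```text
11.88 tcp [648.1  27.8  55. ] ydir 100.3 zax [-0.002 -0.    -1.   ] w 42.7 gf 0 q6 -1.73 F [-0.   0.3 -0.2]
```

View pics/w5.png

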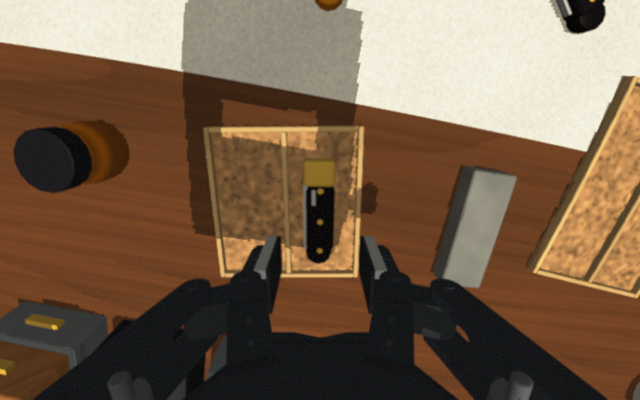

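The short black knife lies flat in its bay at (320,212), clear of wall and rib. Next, the short amber knife.

jog_arm:
  commands:
    - [-0.368,-0.052,0,0,0,-0.018,0.8]
    - [-0.368,-0.052,0,0,0,-0.018,0.8]
    - [-0.368,-0.052,0,0,0,-0.018,0.8]
    - [-0.368,-0.052,-0.06,0,0,-0.018,0.8]
    - [-0.368,-0.052,-0.06,0,0,-0.018,0.8]

```text
time_s: 12.55
tcp_pos: [463.9, 1.7, 24.5]
eef_rot: [-0.062, 0.998, 0.0, -0.001]
wrist_force: [-0.2, -0.3, 0.2]
gripper_width: 68.6
grasp_force: 0.0
```

jog_arm:
  commands:
    - [0,0,0,0,0,0,0.8]
    - [0,0,0,0,0,0,0.8]

```text
time_s: 12.8
tcp_pos: [466.4, 1.9, 25.8]
eef_rot: [-0.062, 0.998, -0.0, 0.001]
wrist_force: [0.8, -0.3, 0.0]
gripper_width: 68.0
grasp_force: 0.0
```

```bash
cat > look.py <<'E'
# wrist check: amber/black blob nearest the predicted point -> centre and axis at mid-height
from h import *; import sys
from workcell import vision
x,y,col=float(sys.argv[1]),float(sys.argv[2]),sys.argv[3]
st();m=vision.camera_model('wrist');im=vision.read_camera('wrist')[:,:,::-1].copy();hsv=cv2.cvtColor(im,cv2.COLOR_BGR2HSV)
if col=='amber': k=(hsv[...,1]>150)&(hsv[...,2]>130)&(hsv[...,0]<30)
else: k=~((hsv[...,1]<60)&(hsv[...,2]>85))
g=project(m,[[x,y,14]])[0]
bs=blobs(k,300,20000)
if bs:
    c=min(bs,key=lambda c:np.linalg.norm(cen(c)-g));P=plane(m,c.reshape(-1,2),14)[:,:2].astype(np.float32)
    r=cv2.minAreaRect(P);b=cv2.boxPoints(r);e=max(b[1]-b[0],b[2]-b[1],key=np.linalg.norm)
    print("pred px",g.round(),"px",cen(c).round(),"ctr",np.round(r[0],1),"size",np.round(r[1],1),"ang %.1f"%(np.degrees(np.arctan2(e[1],e[0]))%180))
E
python3 look.py 464.3 1.9 amber
```

```text
12.8 tcp [466.4   1.9  25.8] ydir 97.1 zax [ 0.002 -0.    -1.   ] w 68.0 gf 0 q6 -1.72 F [ 0.8 -0.3  0. ]
pred px [319. 221.] px [503. 146.] ctr [399.1 111.9] size [16.9 20.8] ang 133.8
```

jog_arm:
  commands:
    - [-0.002,0,-0.05,0,0,0,0.8]
    - [-0.002,0,-0.09,0,0,0,0.8]
    - [-0.002,0,-0.091,0,0,0,0.8]
    - [-0.002,0,-0.091,0,0,0,0.8]
    - [-0.002,0,-0.091,0,0,0,0]

```text
time_s: 13.48
tcp_pos: [464.7, 1.8, -19.5]
eef_rot: [-0.062, 0.998, -0.0, 0.001]
wrist_force: [1.0, -0.1, -0.3]
gripper_width: 51.5
grasp_force: 0.0
```

jog_arm:
  commands:
    - [0,0,0,0,0,0,0]
    - [0,0,0,0,0,0,0]
    - [0,0,0,0,0,0,0]
    - [0,0,0,0,0,0,0]

```text
time_s: 13.98
tcp_pos: [464.3, 1.8, -19.6]
eef_rot: [-0.062, 0.998, -0.0, 0.0]
wrist_force: [-0.7, 0.7, 8.1]
gripper_width: 20.5
grasp_force: 59.0
```

jog_arm:
  commands:
    - [0,0,0.12,0,0,0,0]
    - [0.385,-0.06,0.12,0,0,0.018,0]
    - [0.385,-0.06,0.12,0,0,0.018,0]
    - [0.385,-0.06,0.12,0,0,0.018,0]
    - [0.385,-0.06,0.12,0,0,0.018,0]

```text
time_s: 14.6
tcp_pos: [661.0, -28.9, 40.3]
eef_rot: [-0.09, 0.996, -0.0, 0.002]
wrist_force: [-0.3, 0.1, -0.8]
gripper_width: 20.4
grasp_force: 59.5
```

jog_arm:
  commands:
    - [0,0,-0.06,0,0,0,0]
    - [0,0,-0.08,0,0,0,0]
    - [0,0,-0.08,0,0,0,0]

```text
time_s: 14.98
tcp_pos: [654.8, -28.0, -1.3]
eef_rot: [-0.09, 0.996, 0.0, -0.001]
wrist_force: [0.4, -0.5, -1.7]
gripper_width: 20.3
grasp_force: 59.6
```

jog_arm:
  commands:
    - [0,0,-0.015,0,0,0,0]
    - [0,0,-0.025,0,0,0,0]
    - [0,0,-0.03,0,0,0,0]
    - [0,0,-0.03,0,0,0,0]

```text
time_s: 15.48
tcp_pos: [656.6, -28.2, -15.3]
eef_rot: [-0.09, 0.996, -0.0, 0.0]
wrist_force: [0.0, 0.5, -0.6]
gripper_width: 20.4
grasp_force: 59.6
```

jog_arm:
  commands:
    - [0,0,0,0,0,0,0.5]
    - [0,0,0,0,0,0,0.5]
    - [0,0,0,0,0,0,0.5]
    - [0,0,0.06,0,0,0,0.5]
    - [0,0,0.16,0,0,0,0.5]

```text
time_s: 16.1
tcp_pos: [654.8, -28.1, 63.7]
eef_rot: [-0.09, 0.996, 0.0, -0.002]
wrist_force: [0.7, 0.6, 1.3]
gripper_width: 42.8
grasp_force: 0.0
```

jog_arm:
  commands:
    - [-0.442,0.348,0,0,0,0.19,0.8]
    - [-0.442,0.348,0,0,0,0.19,0.8]
    - [-0.442,0.348,0,0,0,0.19,0.8]
    - [-0.442,0.348,0,0,0,0.19,0.8]
    - [-0.442,0.348,0,0,0,0.19,0.8]

```text
time_s: 16.73
tcp_pos: [432.6, 146.8, 64.8]
eef_rot: [-0.38, 0.925, 0.0, -0.001]
wrist_force: [0.9, -0.1, -0.3]
gripper_width: 68.2
grasp_force: 0.0
```

jog_arm:
  commands:
    - [0,0,-0.08,0,0,0,0.8]
    - [0,0,-0.08,0,0,0,0.8]
    - [0,0,-0.08,0,0,0,0.8]

```text
time_s: 17.1
tcp_pos: [436.1, 145.7, 25.2]
eef_rot: [-0.379, 0.926, -0.0, 0.0]
wrist_force: [-0.2, -0.1, -0.4]
gripper_width: 67.8
grasp_force: 0.0
```

```bash
python3 look.py 435.3 146 black
```

```text
17.1 tcp [436.1 145.7  25.2] ydir 134.5 zax [ 0.  0. -1.] w 67.8 gf 0 q6 -2.05 F [-0.2 -0.1 -0.4]
pred px [320. 223.] px [325. 204.] ctr [430.7 141.2] size [139.4  57.6] ang 26.9
```

jog_arm:
  commands:
    - [-0.001,0,-0.05,0,0,0,0.8]
    - [-0.001,0,-0.09,0,0,0,0.8]
    - [-0.001,0,-0.09,0,0,0,0.8]
    - [-0.001,0,-0.09,0,0,0,0.8]
    - [-0.001,0,-0.09,0,0,0,0]

```text
time_s: 17.77
tcp_pos: [435.8, 146.0, -19.4]
eef_rot: [-0.379, 0.926, -0.0, 0.001]
wrist_force: [-0.1, -0.6, 0.7]
gripper_width: 51.5
grasp_force: 0.0
```

jog_arm:
  commands:
    - [0,0,0,0,0,0,0]
    - [0,0,0,0,0,0,0]
    - [0,0,0,0,0,0,0]
    - [0,0,0,0,0,0,0]

```text
time_s: 18.27
tcp_pos: [435.3, 145.9, -19.6]
eef_rot: [-0.379, 0.925, -0.0, 0.0]
wrist_force: [-1.7, -1.2, 9.4]
gripper_width: 20.0
grasp_force: 58.9
```

jog_arm:
  commands:
    - [0,0,0.12,0,0,-0.05,0]
    - [0.324,0.347,0.14,0,0,-0.275,0]
    - [0.324,0.347,0.14,0,0,-0.275,0]
    - [0.324,0.347,0.14,0,0,-0.275,0]
    - [0.324,0.347,0.14,0,0,-0.275,0]

```text
time_s: 18.9
tcp_pos: [598.3, 321.2, 49.9]
eef_rot: [0.046, 0.999, 0.0, 0.0]
wrist_force: [-0.0, -0.6, -1.2]
gripper_width: 20.1
grasp_force: 59.7
```

jog_arm:
  commands:
    - [0,0,-0.04,0,0,0,0]
    - [0,0,-0.08,0,0,0,0]
    - [0,0,-0.08,0,0,0,0]

```text
time_s: 19.27
tcp_pos: [593.8, 317.2, 6.6]
eef_rot: [0.043, 0.999, -0.002, -0.003]
wrist_force: [-0.5, -0.2, -1.6]
gripper_width: 20.1
grasp_force: 59.7
```

```bash
python3 -c "
from h import *;st()"
```

```text
19.27 tcp [593.8 317.2   6.6] ydir 85.0 zax [-0.006 -0.003 -1.   ] w 20.1 gf 60 q6 -1.01 F [-0.5 -0.2 -1.6]
```

jog_arm:
  commands:
    - [0,0,-0.025,0,0,0,0]
    - [0,0,-0.04,0,0,0,0]
    - [0,0,-0.048,0,0,0,0]
    - [0,0,-0.05,0,0,0,0]
    - [0,0,-0.05,0,0,0,0]

```text
time_s: 19.9
tcp_pos: [597.2, 319.4, -15.1]
eef_rot: [0.043, 0.999, 0.0, 0.0]
wrist_force: [0.3, -0.2, -1.5]
gripper_width: 20.6
grasp_force: 59.7
```

jog_arm:
  commands:
    - [0,0,0,0,0,0,0.5]
    - [0,0,0,0,0,0,0.5]
    - [0,0,0,0,0,0,0.5]
    - [0,0,0.06,0,0,0,0.5]
    - [0,0,0.18,0,0,0,0.5]

```text
time_s: 20.52
tcp_pos: [595.0, 318.3, 72.9]
eef_rot: [0.043, 0.999, -0.001, -0.003]
wrist_force: [1.2, -0.2, 0.6]
gripper_width: 42.2
grasp_force: 0.0
```

jog_arm:
  commands:
    - [-0.16,-0.488,0,0,0,0.002,0.8]
    - [-0.16,-0.488,0,0,0,0.002,0.8]
    - [-0.16,-0.488,0,0,0,0.002,0.8]
    - [-0.16,-0.488,0,0,0,0.002,0.8]
    - [-0.16,-0.488,0,0,0,0.002,0.8]

```text
time_s: 21.15
tcp_pos: [515.1, 72.2, 74.7]
eef_rot: [0.042, 0.999, -0.0, -0.001]
wrist_force: [0.6, 0.2, 0.7]
gripper_width: 68.0
grasp_force: 0.0
```

jog_arm:
  commands:
    - [-0.16,-0.488,0,0,0,0,0.8]
    - [-0.16,-0.488,0,0,0,0,0.8]
    - [-0.16,-0.488,0,0,0,0,0.8]
    - [-0.16,-0.488,0,0,0,0,0.8]
    - [-0.16,-0.488,0,0,0,0,0.8]

```text
time_s: 21.78
tcp_pos: [436.8, -171.6, 75.0]
eef_rot: [0.043, 0.999, -0.0, 0.001]
wrist_force: [0.2, 0.2, -0.1]
gripper_width: 68.3
grasp_force: 0.0
```

jog_arm:
  commands:
    - [0,0,-0.06,0,0,0,0.8]
    - [0,0,-0.1,0,0,0,0.8]
    - [0,0,-0.1,0,0,0,0.8]

```text
time_s: 22.15
tcp_pos: [436.8, -167.4, 23.7]
eef_rot: [0.04, 0.999, 0.0, -0.001]
wrist_force: [-0.1, 0.6, -0.0]
gripper_width: 68.4
grasp_force: 0.0
```

```bash
python3 look.py 436.8 -168.5 amber
```

```text
22.15 tcp [ 436.8 -167.4   23.7] ydir 85.5 zax [-0.002  0.001 -1.   ] w 68.4 gf 0 q6 -1.88 F [-0.1  0.6 -0. ]
```

jog_arm:
  commands:
    - [0,0,-0.05,0,0,0,0.8]
    - [0,0,-0.089,0,0,0,0.8]
    - [0,0,-0.089,0,0,0,0.8]
    - [0,0,-0.089,0,0,0,0.8]
    - [0,0,-0.089,0,0,0,0]

```text
time_s: 22.82
tcp_pos: [437.8, -168.9, -18.8]
eef_rot: [0.04, 0.999, -0.0, 0.001]
wrist_force: [0.3, -0.4, -0.5]
gripper_width: 51.5
grasp_force: 0.0
```

jog_arm:
  commands:
    - [0,0,0,0,0,0,0]
    - [0,0,0,0,0,0,0]
    - [0,0,0,0,0,0,0]
    - [0,0,0,0,0,0,0]

```text
time_s: 23.32
tcp_pos: [437.3, -168.8, -19.1]
eef_rot: [0.04, 0.999, -0.0, 0.0]
wrist_force: [-0.6, 0.4, 9.2]
gripper_width: 20.0
grasp_force: 59.0
```

jog_arm:
  commands:
    - [0,0,0.12,0,0,0,0]
    - [0.15,0.43,0.18,0,0,0,0]
    - [0.15,0.43,0.18,0,0,0,0]
    - [0.15,0.43,0.18,0,0,0,0]
    - [0.15,0.43,0.18,0,0,0,0]

```text
time_s: 23.95
tcp_pos: [512.7, 48.7, 70.8]
eef_rot: [0.04, 0.999, 0.0, 0.0]
wrist_force: [0.6, -0.8, -0.5]
gripper_width: 20.0
grasp_force: 59.6
```

jog_arm:
  commands:
    - [0.159,0.431,0,0,0,-0.002,0]
    - [0.159,0.431,0,0,0,-0.002,0]
    - [0.159,0.431,0,0,0,-0.002,0]
    - [0.159,0.431,0,0,0,-0.002,0]
    - [0.159,0.431,0,0,0,-0.002,0]

```text
time_s: 24.58
tcp_pos: [592.2, 264.7, 70.1]
eef_rot: [0.042, 0.999, 0.0, 0.001]
wrist_force: [-0.3, -0.2, -0.7]
gripper_width: 20.0
grasp_force: 59.6
```

jog_arm:
  commands:
    - [0,0,-0.06,0,0,0,0]
    - [0,0,-0.12,0,0,0,0]
    - [0,0,-0.12,0,0,0,0]

```text
time_s: 24.95
tcp_pos: [588.8, 259.7, 7.8]
eef_rot: [0.044, 0.999, -0.001, -0.003]
wrist_force: [-0.7, -0.3, -1.4]
gripper_width: 20.3
grasp_force: 59.6
```

```bash
python3 -c "
from h import *;st()"
```

```text
24.95 tcp [588.8 259.7   7.8] ydir 85.0 zax [-0.006 -0.003 -1.   ] w 20.3 gf 60 q6 -1.09 F [-0.7 -0.3 -1.4]
```

jog_arm:
  commands:
    - [0,0,-0.025,0,0,0,0]
    - [0,0,-0.04,0,0,0,0]
    - [0,0,-0.048,0,0,0,0]
    - [0,0,-0.051,0,0,0,0]
    - [0,0,-0.051,0,0,0,0]

```text
time_s: 25.58
tcp_pos: [591.8, 262.0, -15.0]
eef_rot: [0.043, 0.999, 0.0, 0.0]
wrist_force: [-0.2, 0.4, -2.5]
gripper_width: 20.5
grasp_force: 59.7
```

jog_arm:
  commands:
    - [0,0,0,0,0,0,0.5]
    - [0,0,0,0,0,0,0.5]
    - [0,0,0,0,0,0,0.5]
    - [0,0,0.06,0,0,0,0.5]
    - [0,0,0.18,0,0,0,0.5]

```text
time_s: 26.2
tcp_pos: [589.4, 260.9, 73.0]
eef_rot: [0.043, 0.999, -0.001, -0.003]
wrist_force: [1.1, 0.1, 0.8]
gripper_width: 42.5
grasp_force: 0.0
```

Four knives are placed. Now over to the bolt, staying high.

jog_arm:
  commands:
    - [-0.179,-0.582,0.08,0,0,-0.167,1]
    - [-0.179,-0.582,0.08,0,0,-0.167,1]
    - [-0.179,-0.582,0.08,0,0,-0.167,1]
    - [-0.179,-0.582,0.08,0,0,-0.167,1]
    - [-0.179,-0.582,0.08,0,0,-0.167,1]

```text
time_s: 26.82
tcp_pos: [501.3, -31.0, 115.2]
eef_rot: [0.301, 0.954, 0.0, 0.0]
wrist_force: [0.6, 0.5, -0.1]
gripper_width: 85.9
grasp_force: 0.0
```

jog_arm:
  commands:
    - [-0.179,-0.582,0,0,0,0,1]
    - [-0.179,-0.582,0,0,0,0,1]
    - [-0.179,-0.582,0,0,0,0,1]
    - [-0.179,-0.582,0,0,0,0,1]
    - [-0.179,-0.582,0,0,0,0,1]

```text
time_s: 27.45
tcp_pos: [411.6, -322.4, 114.9]
eef_rot: [0.301, 0.954, -0.0, 0.0]
wrist_force: [1.2, -0.1, 0.7]
gripper_width: 85.3
grasp_force: 0.0
```

jog_arm:
  commands:
    - [0,0,0,0,0,0,1]
    - [0,0,0,0,0,0,1]

```text
time_s: 27.7
tcp_pos: [412.2, -320.0, 114.5]
eef_rot: [0.301, 0.953, 0.0, -0.0]
wrist_force: [0.2, -0.2, -0.1]
gripper_width: 85.4
grasp_force: 0.0
```

Run:
```python
from h import *;st()
from workcell import vision
np.set_printoptions(precision=1,suppress=True)
im=vision.read_camera('wrist')[:,:,::-1].copy();cv2.imwrite('pics/w6.png',im);m=vision.camera_model('wrist')
print(project(m,[[412.8,-319.8,z] for z in(0,12,60)]).round())
# all knives placed: amber via top cam, both cams
T,S=vision.camera_model('top'),vision.camera_model('scene')
cv2.imwrite('pics/t6.png',vision.read_camera('top')[:,:,::-1]);cv2.imwrite('pics/s6.png',vision.read_camera('scene')[:,:,::-1])
a=cv2.imread('pics/t6.png')[120:220,175:395]
cv2.imwrite('pics/v6.png',np.vstack([cv2.resize(a,(660,300),interpolation=cv2.INTER_CUBIC),cv2.resize(im[:,:],(660,290))[:290]]))
```

```text
27.7 tcp [ 412.2 -320.   114.5] ydir 54.9 zax [-0.  0. -1.] w 85.4 gf 0 q6 -1.64 F [ 0.2 -0.2 -0.1]
[[320. 186.]
 [320. 189.]
 [319. 205.]]
```

View pics/v6.png

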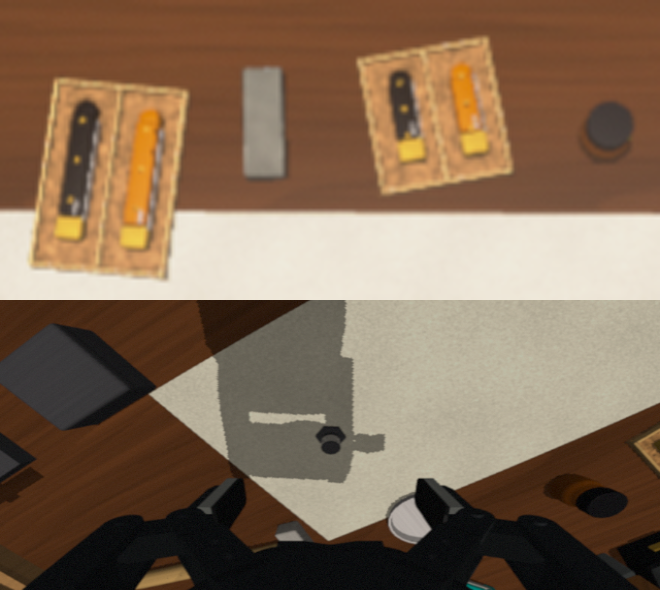

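All four knives lie flat in their own bays, with the whetstone and jar untouched. The bolt is centred between the fingers at about (321,187) in the wrist image, matching the prediction. Descend around it.

jog_arm:
  commands:
    - [0.001,0,-0.1,0,0,0,1]
    - [0.001,0,-0.2,0,0,0,1]
    - [0.001,0,-0.226,0,0,0,1]
    - [0.001,0,-0.226,0,0,0,1]
    - [0.001,0,-0.226,0,0,0,1]

```text
time_s: 28.48
tcp_pos: [414.2, -320.8, 3.2]
eef_rot: [0.301, 0.954, -0.0, 0.001]
wrist_force: [0.5, -0.4, 0.5]
gripper_width: 85.5
grasp_force: 0.0
```

jog_arm:
  commands:
    - [0,0,0,0,0,0,0]
    - [0,0,0,0,0,0,0]
    - [0,0,0,0,0,0,0]
    - [0,0,0,0,0,0,0]
    - [0,0,0,0,0,0,0]

```text
time_s: 29.1
tcp_pos: [413.1, -320.3, 2.0]
eef_rot: [0.301, 0.954, -0.0, 0.0]
wrist_force: [-0.5, 0.5, 5.9]
gripper_width: 14.3
grasp_force: 58.4
```

jog_arm:
  commands:
    - [0,0,0,0,0,0,0]
    - [0,0,0,0,0,0,0]

```text
time_s: 29.35
tcp_pos: [413.1, -320.3, 2.0]
eef_rot: [0.301, 0.954, -0.0, 0.0]
wrist_force: [-1.0, 0.6, 5.6]
gripper_width: 13.9
grasp_force: 58.4
```

jog_arm:
  commands:
    - [0,0,0.12,0,0,0,0]
    - [0.1,0.008,0.12,0,0,0,0]
    - [0.2,0.015,0.12,0,0,0,0]
    - [0.3,0.022,0.12,0,0,0,0]
    - [0.349,0.026,0.12,0,0,0,0]

```text
time_s: 29.98
tcp_pos: [589.9, -306.8, 61.5]
eef_rot: [0.3, 0.954, -0.0, 0.001]
wrist_force: [-0.0, -0.1, -1.7]
gripper_width: 14.3
grasp_force: 58.7
```

jog_arm:
  commands:
    - [0,0,0,0,0,0,0]
    - [0,0,-0.03,0,0,0,0]
    - [0,0,-0.06,0,0,0,0]
    - [0,0,-0.06,0,0,0,0]

```text
time_s: 30.48
tcp_pos: [585.1, -306.6, 29.3]
eef_rot: [0.301, 0.954, 0.0, -0.002]
wrist_force: [-0.1, -0.2, -0.5]
gripper_width: 14.2
grasp_force: 58.7
```

Run:
```python
from h import *;st()
from workcell import vision
np.set_printoptions(precision=1,suppress=True)
S,T=vision.camera_model('scene'),vision.camera_model('top')
s=vision.read_camera('scene')[:,:,::-1];w=vision.read_camera('wrist')[:,:,::-1]
cv2.imwrite('pics/v7.png',np.hstack([cv2.resize(s[190:310,150:270],(400,400)),cv2.resize(w[100:340,200:440],(400,400))]))
```

```text
30.48 tcp [ 585.1 -306.6   29.3] ydir 54.9 zax [-0.004  0.002 -1.   ] w 14.2 gf 59 q6 -1.46 F [-0.1 -0.2 -0.5]
```

View pics/v7.png

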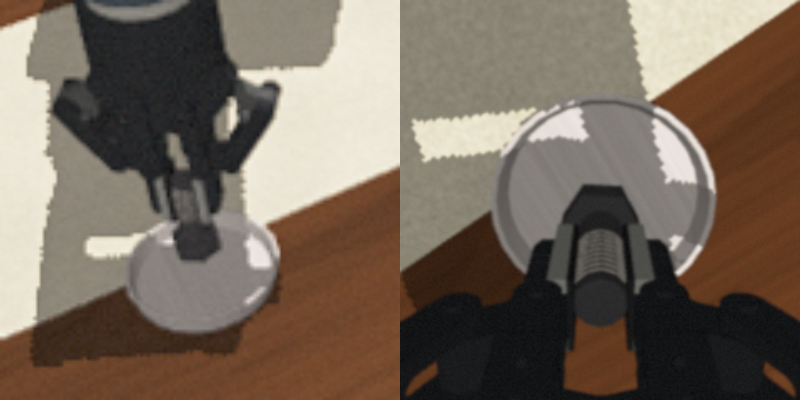

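The bolt hangs upright in the grip over the dish. Lower it onto the floor.

jog_arm:
  commands:
    - [0,0,-0.02,0,0,0,0]
    - [0,0,-0.038,0,0,0,0]
    - [0,0,-0.046,0,0,0,0]
    - [0,0,-0.05,0,0,0,0]
    - [0,0,-0.05,0,0,0,0]

```text
time_s: 31.2
tcp_pos: [587.5, -307.2, 6.6]
eef_rot: [0.301, 0.954, -0.0, -0.0]
wrist_force: [0.1, -0.7, -1.2]
gripper_width: 14.6
grasp_force: 58.7
```

jog_arm:
  commands:
    - [0,0,-0.001,0,0,0,0]
    - [0,0,-0.0015,0,0,0,0]
    - [0,0,-0.0015,0,0,0,0]

```text
time_s: 31.58
tcp_pos: [587.6, -307.2, 6.1]
eef_rot: [0.301, 0.954, -0.0, 0.0]
wrist_force: [0.6, 0.4, -1.2]
gripper_width: 14.5
grasp_force: 58.7
```

jog_arm:
  commands:
    - [0,0,0,0,0,0,0.3]
    - [0,0,0,0,0,0,0.6]
    - [0,0,0,0,0,0,0.9]
    - [0,0,0,0,0,0,0.9]
    - [0,0,0,0,0,0,0.9]

```text
time_s: 32.2
tcp_pos: [587.5, -307.2, 5.9]
eef_rot: [0.301, 0.954, -0.0, 0.0]
wrist_force: [-0.2, -0.2, -0.4]
gripper_width: 76.7
grasp_force: 0.0
```

jog_arm:
  commands:
    - [0,0,0.1,0,0,0,0.9]
    - [0,0,0.2,0,0,0,0.9]
    - [-0.1,0,0.3,0,0,0,0.9]
    - [-0.2,0,0.3,0,0,0,0.9]
    - [-0.2,0,0.3,0,0,0,0.9]

```text
time_s: 32.83
tcp_pos: [484.1, -306.7, 156.7]
eef_rot: [0.302, 0.953, 0.0, -0.001]
wrist_force: [1.2, 0.4, 0.0]
gripper_width: 76.7
grasp_force: 0.0
```

jog_arm:
  commands:
    - [-0.1,0,0,0,0,0,0.9]
    - [-0.2,0,0,0,0,0,0.9]
    - [-0.2,0,0,0,0,0,0.9]

```text
time_s: 33.2
tcp_pos: [385.0, -306.6, 155.5]
eef_rot: [0.302, 0.953, 0.0, -0.001]
wrist_force: [0.6, 0.2, -0.2]
gripper_width: 76.9
grasp_force: 0.0
```

Run:
```python
from h import *;st()
from workcell import vision
np.set_printoptions(precision=1,suppress=True)
S,T=vision.camera_model('scene'),vision.camera_model('top')
s=vision.read_camera('scene')[:,:,::-1];t=vision.read_camera('top')[:,:,::-1]
cv2.imwrite('pics/t8.png',t);cv2.imwrite('pics/v8.png',np.hstack([cv2.resize(s[220:310,160:260],(400,360)),cv2.resize(t[135:225,385:485],(400,360))]))
t6=cv2.imread('pics/t6.png');hsv=cv2.cvtColor(t6,cv2.COLOR_BGR2HSV)
# knives in tray frames (amber+bolster; black+bolster) in the top view at z=16
am=((hsv[...,1]>190)&(hsv[...,2]>190)&(hsv[...,0]<30));bl=t6.max(2)<95
for n,box,ctr,ang in(("long",(180,145,240,216),(594.4,290.5),-4.9),("short",(296,134,346,182),(653.6,0),10.3)):
    for k,mk in(("amber",am),("black",bl)):
        z=np.zeros(mk.shape,bool);x0,y0,x1,y1=box;z[y0:y1,x0:x1]=1
        bs=blobs(cv2.morphologyEx((mk&z).astype(np.uint8),cv2.MORPH_CLOSE,np.ones((3,3))),12)
        a=np.radians(ang);R=np.array([[np.cos(a),np.sin(a)],[-np.sin(a),np.cos(a)]])
        for c in bs:
            P=(plane(T,c.reshape(-1,2),20)[:,:2]-ctr)@R.T;print(n,k,"x",P[:,0].min(),P[:,0].max(),"y",P[:,1].min(),P[:,1].max())
```

```text
33.2 tcp [ 385.  -306.6  155.5] ydir 54.9 zax [-0.002  0.001 -1.   ] w 76.9 gf 0 q6 -1.65 F [ 0.6  0.2 -0.2]
long amber x -41.70106066019699 60.51187709576192 y -38.26259813839425 -20.45996096514479
long black x -36.507885728892724 63.540710810723944 y 15.539716029618422 36.37142931260782
short amber x -21.24650255773568 40.17813141541768 y -37.650408187544336 -19.024305594916925
short black x -16.51245628332948 42.08053304273172 y 17.500216002697 36.49555848202164
```

View pics/v8.png

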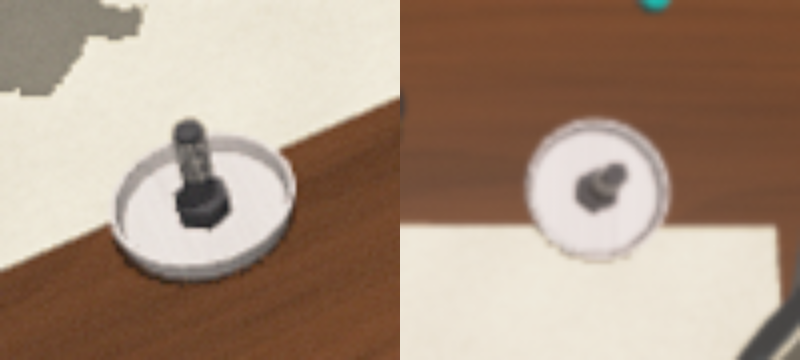

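The bolt stands upright near the dish's centre. All four knives are within about 5 mm of their bay centres. Handing in.

```bash
python3 -c "
from workcell import job;print(job.job_done())"
```

```text
the job is handed in; nothing more can be done
None
```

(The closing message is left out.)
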